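Lock the food processor's collar and hold its pulse dial at the third mark

TASK

Get the food processor running at its top pulse: first turn the black lock collar on its bowl clockwise by the red tab, fully home to the green lock mark. Only then turn the black spring-return dial clockwise past its first two clicks to the third, green mark (not beyond it), and finish while still holding it there, because it springs back to off when let go. Leave the other things on the stand where they are.

Things in the scene. Friction and masses are not known exactly. Their poses are not given: they have to be found in the camera images.
- chopper: White and steel food processor, fixed; 150 (x) x 286 (y) x 154 mm. Origin under its centre; x axis to its back, y to its left, z up. Right: steel bowl (axis y = -80 mm) with the lock collar on top; the fixed grey lid inside the collar reaches z = 119 mm. Left: control tower 112 x 112 mm at y = +85 mm, top z = 109 mm, with the dial. Only the tab and the dial's bar rise above 122 mm.
- bowl_axis (a point): Fixed point on the vertical axis about which the lock collar turns, at z = 136 mm; axes as the processor's.
- tab (a point): Centre of the red upright tab on the black collar (129 mm across, top z = 122 mm). Tab: 54 mm from the collar's axis, 18 mm radially, 10 mm thick along the turning direction, up to z = 150 mm; this point z = 136 mm. Turns with the collar: -x points outward, y lies across its thickness, z up. Its upper 27 mm is free to pinch from above across the thickness.
- dial_grip (a point): Point on the dial's vertical axis, z = 133 mm. Round skirt 62 mm across, top z = 118 mm; on it an upright black grip bar, 46 mm long, 13 mm thick, up to z = 145 mm, to be pinched across its thickness. Turns with the dial: x along the bar (white pointer line at its -x end), y across the bar, z up.
- collar (a joint): Collar angle, rad; grows clockwise seen from above. 0 = open (tab at the black mark), 1.15 = fully home against its stop, tab at the green mark. Starts between 0 and 0.4; friction 0.15 N m; stays where it is left.
- dial (a joint): Dial angle, rad; grows clockwise seen from above. 0 = off (start); clicks at 0.4, 0.8 and 1.2, marked by lines on the tower; the third (1.2) is green and wider. Hard stop at 1.5. A spring drives it back to 0 from everywhere: 0.08 N m at 0, 0.18 N m at the third mark, plus a click ripple of +-0.05 N m.
- red_bowl: Red bowl, 150 mm across, 60 mm high, loose: leave alone. Origin at the centre of its underside.
- sauce_btl: Squeeze bottle with a red cap, 46 x 80 x 221 mm, loose: leave alone. Origin at the centre of its underside.
- scraper: Bench scraper with a blue grip, 89 x 124 x 18 mm, loose, flat: leave alone. Origin at the centre of its underside.
- spoon: Steel measuring spoon, 132 mm long, loose, flat: leave alone. Origin at the centre of its underside.
- probe: White probe thermometer, 174 mm long, loose, flat: leave alone. Origin at the centre of its underside.

How it is judged:
On the way, in this order (a step that is already met when the one before it is completed fails the run):
1. the collar is turned home to its lock mark (value of joint collar above 1.06 rad), for 0.2 s.
2. the dial is held at its third mark by the fingers (value of joint collar above 1.06 rad and value of joint dial between 1.08 and 1.32 rad and contact force between the fingers and chopper above 0.5 N), for 0.2 s.
At the end, for the whole second after the job is handed in: The collar is locked (within 0.09 rad of its stop at 1.15) and the gripper is holding the dial, in contact with it, within 0.12 rad of the third mark at 1.2 (all of step 2); the arm keeps its last pose, push and grip.
It fails at once if the dial is turned (more than 0.2 rad) before the collar is locked (value of joint dial above 0.2 rad and value of joint collar below 1.04 rad).
It fails at once if another loose thing (red bowl, squeeze bottle, scraper, spoon, thermometer) is shifted by more than 30 mm (distance of any of red_bowl, sauce_btl, scraper, spoon, probe from where it was at the start of the episode above 0.03 m).
It also fails if it takes over 45 s, if anything falls off the work surface, if the arm or the gripper's body presses on something with over 40 N, if the wrist force passes 120 N, or if a joint passes its speed limit or range.

ROBOT

A 6-joint arm with a two-finger parallel gripper is mounted at the origin on a cart in front of the work surface, level with it; the furniture and walls round the work are solid. World frame = base frame: x ahead of the robot, y to its left, z up, the work surface at z = 0. Lengths are in m, angles in rad, forces in N, time in s.
With the tool pointing down it reaches from about 0.35 to 0.975 m from the base axis. Payload 4.9 kg.
Tool frame: the origin (TCP) lies where the fingers leave the gripper's body, on its centre line; the fingertips stand 73 mm ahead of it and the grasp point (between the pads) lies 54 mm ahead of it; z points along the fingers, y is the line along which they close (so a half turn about z gives the same grasp; the last joint's range is limited). The gripper opens to 85 mm and grips with 20 to 120 N. Pads are 22 mm wide; open, the fingers measure 114 mm over their backs; the gripper's body (76 mm by 85 mm) begins 54 mm behind the grasp point. The pads swing forward as they close: fully open they stand 13 mm farther back than shut.
Start: joints at [-0.798, 0.053, 1.613, -0, 1.476, -0.119], TCP at [0.486, -0.392, 0.304] pointing down, gripper open.
Joint ranges: [-3.01, 3.01], [-1.01, 2.22], [0.06, 2.58], [-1.02, 4.17], [0.09, 2.62], [-3.14, 3.14]. Speed limits (rad/s): [2.57, 2.57, 3.14, 3.14, 3.14, 3.14].

INTERFACE

Orientations are given as a 3x3 rotation matrix whose columns are the frame's x, y, z axes.
In Python, from cell import monitor, optics, job gives the robot as it stands.
- The arm moves only by the shell command python3 -m crank 'ROWS' [FORCE]. ROWS is JSON, one flat list of numbers, 7 for each row, row after row: the turn, a rotation vector about the world's x, y, z in degrees, then the shift along the world's x, y, z in cm, then the gripper's target within -1 to 1 (fully open at 1, half-way at 0, shut at -1). A call has 1 to 20 rows; each row shifts and turns the commanded pose from where the row before left it; what a row does not reach is not made up. A row lasts 1/12 s, in which the tool goes at most 41.7 mm and 7.16 degrees, less where a joint would pass 70% of its speed; a pose out of reach is approached as far as the arm can. A call is refused whole if a number of a shift passes 4.17 or a number of a turn 7.16, either way. A call with a gripper value outside its range is refused whole. The fingers move at their own pace and stop on an object; FORCE is the grip in N (left out, the last holds). Time passes only in rows, so rows that do not move let the fingers close. It gives the time, the measured TCP pose, the force, the opening and the grip force at its end, in the units of the state.
- monitor.observe(): the state, without advancing time (a new reading comes with each control period).
- optics.read_camera(name): name is "side" or "top" or "wrist"; returns (picture, depth): 480x640x3 uint8, blue, green, red; 480x640 float32, m along the optical axis (not along the pixel's ray), 0 where there is no reading.
- optics.get_calibration(name): a dict with "vertical_fov" (degrees; the focal length in pixels is half the picture's height over the tangent of half this angle, whatever the lens; pixels are square), "cx", "cy" (the principal point, pixels), "R" (3x3) and "t" (3): a world point X has camera coordinates R X + t; the wrist camera has in their place "mount" (4x4, takes a point from camera to tool coordinates, whose origin is the TCP and whose axes are the flange's). Camera axes: x right, y down, z forward; pixel columns grow to the right and rows downward; lengths in m; the calibration is good to about 2 mm. A picture is of the moment at which its call begins: read the wrist's pose just before it. get_calibration takes no time and is no camera call.
- job.close_job(): hands the job in; it is judged then, once.
The state is a dict: "time_s": time; "q": joint angles; "qvel": joint speeds; "effort": joint torques, N m; "eef_pos": TCP position; "tool_rot": TCP orientation; "contact_force": force on the tool from outside, world axes, zero at the start; "torque": the same for the moment, N m; "grip_width": finger opening in m; "grasp_force": force on a finger pad.
Only numpy, scipy, OpenCV 4.12 (cv2) and the standard library are available. Lean on these libraries where they do the work, as an engineer would, in place of code of your own. Each camera call takes 0.05 s, during which the arm holds its last target. There are 200 camera calls.

## Working session

There is one attempt and no reset: what is moved stays moved. The work goes in short steps, Python scripts to look and compute and a shell command to move; the robot and the scene stay as the last step left them, time stands still between calls to the robot, and variables do not carry over. Pictures are saved under pics/ and viewed, at most 10 in all, crops included, and the job is handed in when it is done.

```bash
mkdir -p pics; cat > h.py <<'E'
import numpy as np, cv2
from cell import monitor, optics, job
def cam(name):
    s=monitor.observe(); im,d=optics.read_camera(name); c=optics.get_calibration(name)
    f=240/np.tan(np.radians(c["vertical_fov"])/2)
    if "mount" in c:
        M=np.array(c["mount"]); T=np.eye(4); T[:3,:3]=s["tool_rot"]; T[:3,3]=s["eef_pos"]; W=T@M
        R=W[:3,:3]; o=W[:3,3]
    else:
        R=np.array(c["R"]).T; o=-R@np.array(c["t"])
    return im,d,(f,c["cx"],c["cy"],R,o)
def plane(K,u,v,z):
    f,cx,cy,R,o=K; r=R@np.array([(u-cx)/f,(v-cy)/f,1]); return o+r*(z-o[2])/r[2]
def pt(K,u,v,d):
    f,cx,cy,R,o=K; return o+R@(np.array([(u-cx)/f,(v-cy)/f,1])*d)
E
python3 - <<'E'
from h import *
for n in("top","side"):
    im,d,K=cam(n); cv2.imwrite(f"pics/{n}0.png",im); np.savez(f"pics/{n}0.npz",im=im,d=d); print(n,K)
print(optics.get_calibration("wrist"))
print(monitor.observe())
E
```

```text
top (np.float64(557.1806716259612), 317.03218621974463, 234.52933265975474, array([[ 0.00979938, -0.99948258,  0.03063577],
       [-0.99994405, -0.00967262,  0.00428327],
       [-0.00398473, -0.03067603, -0.99952144]]), array([ 0.47395702, -0.15762454,  1.27621084]))
side (np.float64(514.8656815453197), 327.1424137827924, 237.78538639732176, array([[ 0.1920646 , -0.75773007,  0.62366364],
       [-0.98125462, -0.15852479,  0.10958675],
       [ 0.01582897, -0.63302057, -0.77397313]]), array([-0.10154278, -0.26475177,  0.91862906]))
{'vertical_fov': 66.40822433258016, 'cx': 324.72578809881605, 'cy': 242.82454461103245, 'mount': array([[ 1.04859795e-03, -9.56902115e-01, -2.90408751e-01,
         7.45433615e-02],
       [ 9.99999445e-01,  1.03385493e-03,  2.04192872e-04,
        -6.52182116e-05],
       [ 1.04847930e-04, -2.90408804e-01,  9.56902668e-01,
        -6.97104075e-02],
       [ 0.00000000e+00,  0.00000000e+00,  0.00000000e+00,
         1.00000000e+00]])}
{'time_s': 0.1, 'q': array([-7.98036015e-01,  5.32899534e-02,  1.61417866e+00,  5.33169334e-06,
        1.47598809e+00, -1.19003795e-01]), 'qvel': array([ 6.72372635e-04, -3.99442091e-05, -2.89590342e-03,  2.08587638e-04,
        3.20837572e-04,  1.37604911e-03]), 'effort': array([-1.42665735e-04, -3.94904029e+01, -3.71362853e+01, -1.42566023e-04,
        3.90690242e-03, -6.24094525e-06]), 'eef_pos': array([ 0.48605664, -0.39221208,  0.30277325]), 'tool_rot': array([[ 6.28040754e-01,  7.78179367e-01, -1.29752279e-03],
       [ 7.78180416e-01, -6.28039369e-01,  1.33834314e-03],
       [ 2.26575621e-04, -1.85024086e-03, -9.99998263e-01]]), 'contact_force': array([ 0.47752225, -0.00356602, -0.97197506]), 'torque': array([-0.04308159, -0.02982794, -0.03575524]), 'grasp_force': 0.0, 'grip_width': 0.08535267257059362}
```

View pics/top0.png

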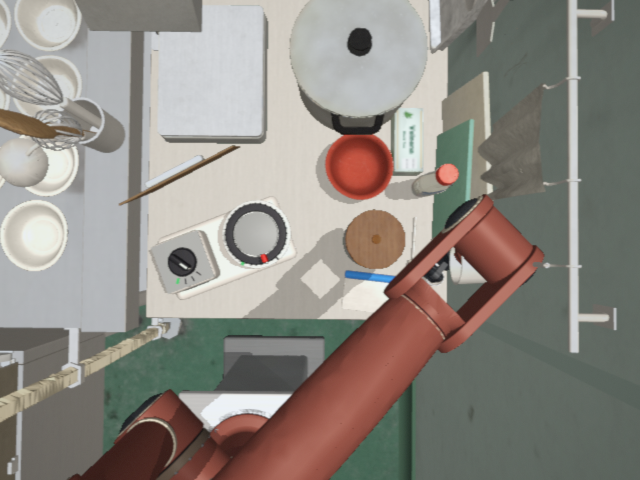

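View pics/side0.png

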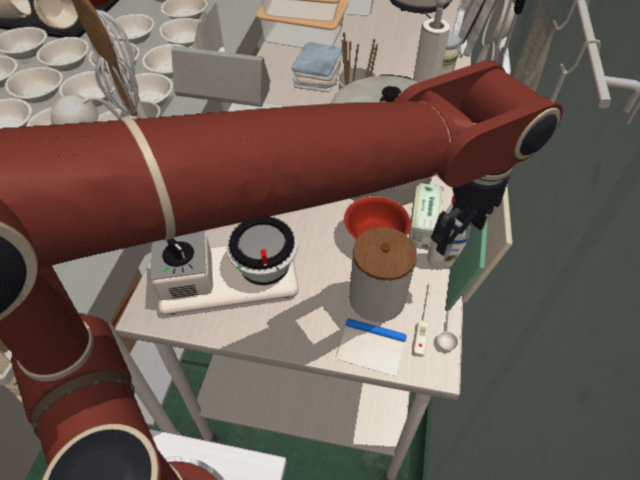

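The top view shows the collar around (256,233), the red tab at (265,259), and the dial at (182,262) with marks below it. I'll measure these and zoom in.

```bash
python3 - <<'E'
from h import *
im,d,K=cam("top")
cv2.imwrite("pics/crop1.png",cv2.resize(im[190:310,140:300],None,fx=5,fy=5,interpolation=cv2.INTER_CUBIC))
sub=np.zeros(im.shape[:2],bool); sub[190:310,140:300]=1
b,g,r=[im[...,i].astype(int) for i in range(3)]
dark=(im.max(2)<70)&sub
n,l,s,c=cv2.connectedComponentsWithStats(dark.astype(np.uint8))
for i in range(1,n):
    if s[i,4]>60: print("dark",s[i],c[i], plane(K,*c[i],.122))
cs,_=cv2.findContours(dark.astype(np.uint8),cv2.RETR_EXTERNAL,cv2.CHAIN_APPROX_NONE)
for q in cs:
    if len(q)>40: (e,ax,a)=cv2.fitEllipse(q); print("ell",e,ax,a,plane(K,*e,.122),np.array(ax)*(1.276-.122)/K[0])
for nm,m,z in(("red",(r>150)&(g<80)&(b<80)&sub,.145),("green",(g>r+40)&(g>b+20)&sub,.12)):
    n,l,s,c=cv2.connectedComponentsWithStats(m.astype(np.uint8))
    for i in range(1,n):
        if s[i,4]>3: print(nm,s[i],c[i],plane(K,*c[i],z), np.median(d[l==i]))
E
```

```text
dark [168 248  28  28 571] [181.71278459 261.23292469] [0.45128236 0.12707854 0.122     ]
ell (181.87698364257812, 261.60443115234375) (26.964000701904297, 27.40878677368164) 24.232236862182617 [0.45051704 0.12672483 0.122     ] [0.05584626 0.05676748]
ell (287.425048828125, 214.4800262451172) (86.30919647216797, 133.06536865234375) 57.71342468261719 [ 0.55036427 -0.09083084  0.122     ] [0.17875856 0.2755972 ]
red [261 255   7   8  36] [263.55555556 258.        ] [ 0.45992821 -0.0447245   0.145     ] 1.1264184
green [241 262   4   3  10] [242.2 263. ] [0.44882147 0.00194429 0.12      ] 1.1675097
green [176 278   4   6  18] [177.33333333 280.61111111] [0.4110291  0.13596602 0.12      ] 1.1645945
```

View pics/crop1.png

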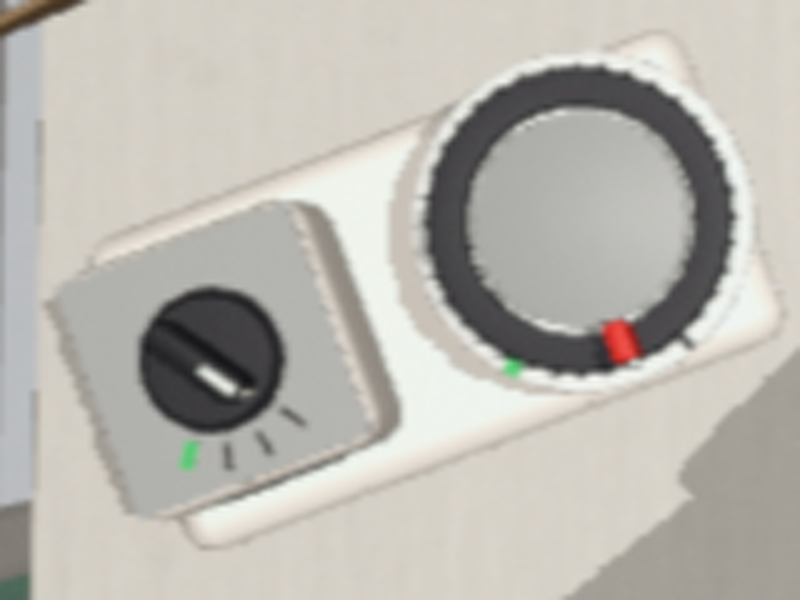

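```bash
python3 -m crank '[0,0,0,0,0,3.5,1, 0,0,0,0,0,3.5,1, 0,0,0,0,0,3.5,1, 0,0,-3,-0.3,3.86,0,1, 0,0,-3,-0.3,3.86,0,1, 0,0,-3,-0.3,3.86,0,1, 0,0,-3,-0.3,3.86,0,1, 0,0,-3,-0.3,3.86,0,1, 0,0,-3,-0.3,3.86,0,1, 0,0,-3,-0.3,3.86,0,1, 0,0,-3,-0.3,3.86,0,1, 0,0,-6,-0.3,3.86,0,1, 0,0,0,0,0,-3,1, 0,0,0,0,0,-3,1, 0,0,0,0,0,-3,1, 0,0,0,0,0,0,1, 0,0,0,0,0,0,1]' 80
cat > w.py <<'E'
from h import *
import sys
s=monitor.observe(); print(s["time_s"],np.round(s["eef_pos"],4),np.round(s["tool_rot"],3).tolist(),"q6",s["q"][5])
im,d,K=cam("wrist"); cv2.imwrite("pics/%s.png"%sys.argv[1],im)
b,g,r=[im[...,i].astype(int) for i in range(3)]
for nm,m,z in(("red",(r>130)&(g<80)&(b<80),.15),("green",(g>r+40)&(g>b+20),.109),("dark",im.max(2)<75,.122)):
    n,l,st,c=cv2.connectedComponentsWithStats(m.astype(np.uint8))
    for i in range(1,n):
        if st[i,4]>(60 if nm!="dark" else 800):
            e=cv2.minAreaRect(np.argwhere(l==i)[:,::-1].astype(np.float32))
            v,u=np.nonzero(l==i); P=np.array([pt(K,a,q,d[q,a]) for a,q in zip(u[::3],v[::3])])
            print(nm,st[i],c[i].round(1),plane(K,*c[i],z).round(4),"depthpts med",np.median(P,0).round(4),"zmax",np.percentile(P[:,2],95).round(4))
np.savez("pics/%s.npz"%sys.argv[1],im=im,d=d,f=K[0],cx=K[1],cy=K[2],R=K[3],o=K[4])
E
python3 w.py w1
```

```text
time_s: 1.57
eef_pos: [0.4585, -0.0448, 0.3172]
tool_rot: [[0.933, 0.36, -0.004], [0.36, -0.933, 0.001], [-0.003, -0.003, -1.0]]
contact_force: [0.2, 0.7, -0.5]
grip_width: 0.0857
grasp_force: 0.0
1.5667 [ 0.4585 -0.0448  0.3172] [[0.933, 0.36, -0.004], [0.36, -0.933, 0.001], [-0.003, -0.003, -1.0]] q6 0.9432425447257428
red [ 553    0   87  166 9288] [596.8  83.4] [ 0.611  -0.1585  0.15  ] depthpts med [ 0.6582 -0.2376  0.0131] zmax 0.0598
red [321 231  13  22 245] [326.9 241.5] [ 0.4614 -0.0445  0.15  ] depthpts med [ 0.4613 -0.0447  0.1495] zmax 0.1505
green [ 75 196  12  16 111] [ 80.5 203.4] [0.41   0.1384 0.109 ] depthpts med [0.4102 0.1382 0.1089] zmax 0.1101
dark [ 236   59  177  184 9221] [307.9 147.8] [ 0.5126 -0.0104  0.122 ] depthpts med [ 0.5079 -0.0037  0.1215] zmax 0.1228
dark [  44  114  101   86 5796] [ 98.7 154.8] [0.4549 0.1253 0.122 ] depthpts med [0.4571 0.1225 0.1181] zmax 0.1446
dark [557 225  83 124 979] [581.3 282.7] [ 0.4941 -0.2447  0.122 ] depthpts med [ 0.4981 -0.2133  0.1559] zmax 0.1593
dark [    0   300   640   180 59789] [318.8 421.8] [ 0.295  -0.1016  0.122 ] depthpts med [ 0.4681 -0.0394  0.3184] zmax 0.3368
```

View pics/w1.png

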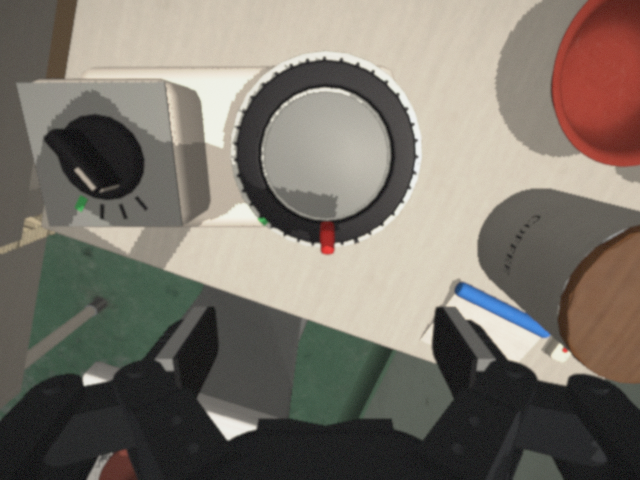

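The wrist view shows the tab at (327,241), the collar centred near (326,150), and the dial near (95,157). The fingers straddle the tab. Next I'll fit the axes from depth.

```bash
cat > fit.py <<'E'
import numpy as np,sys
z=np.load("pics/%s.npz"%sys.argv[1]); im,d=z["im"],z["d"]
v,u=np.mgrid[:480,:640]; P=np.stack([(u-z["cx"])/z["f"]*d,(v-z["cy"])/z["f"]*d,d],-1)@z["R"].T+z["o"]
dark=(im.max(2)<75)&(v<260)
import cv2
def mid(m,nm,D):
    p=P[m][:,:2].astype(np.float32); p=p[np.hypot(*(p-np.median(p,0)).T)<.08]
    c,r=cv2.minEnclosingCircle(p); h=np.array(c)
    print(nm,len(p),h.round(4),"diam",round(2*r,4)); return h
near=lambda c,r:np.hypot(P[...,0]-c[0],P[...,1]-c[1])<r
B=mid(dark&near((.507,-.027),.075)&(abs(P[...,2]-.1215)<.004),"collar",.129)
S=mid(dark&near((.451,.127),.045)&(abs(P[...,2]-.118)<.003),"skirt",.062)
bar=P[dark&near((.451,.127),.04)&(abs(P[...,2]-.1445)<.003)][:,:2]
r=cv2.minAreaRect(bar.astype(np.float32)); bb=cv2.boxPoints(r); 
e=max(((bb[1]-bb[0]),(bb[2]-bb[1])),key=np.linalg.norm); print("bar",r,np.degrees(np.arctan2(e[1],e[0])))
b,g,rr=[im[...,i].astype(int) for i in range(3)]
t=P[(rr>130)&(g<80)&(b<80)&(P[...,2]>.145)&near((.461,-.045),.03)][:,:2]; t=(t.min(0)+t.max(0))/2,t.mean(0)
for q in t: print("tab",q.round(4),"from axis r,heading",np.hypot(*(q-B)).round(4),np.degrees(np.arctan2(*(q-B)[::-1])).round(1)%360)
gm=P[(g>rr+40)&(g>b+20)&near(B,.08)][:,:2].mean(0); print("green",gm,np.hypot(*(gm-B)),np.degrees(np.arctan2(*(gm-B)[::-1])))
D=S-B; print("yaw",np.degrees(np.arctan2(-D[0],D[1])),np.hypot(*D))
E
python3 fit.py w1
```

```text
collar 8768 [ 0.5099 -0.0245] diam 0.1291
skirt 2808 [0.4508 0.1284] diam 0.0593
bar ((0.4507567882537842, 0.1285289227962494), (0.04481096193194389, 0.013422694057226181), 55.30607604980469) 55.306053
tab [ 0.4611 -0.0448] from axis r,heading 0.0528 202.6
tab [ 0.4612 -0.0446] from axis r,heading 0.0526 202.5
green [0.44745556 0.00400046] 0.0686264749507261 155.49295560712534
yaw 21.14628749697131 0.1639263072498897
```

```bash
python3 -m crank '[0,0,1.4,0.2,0,-3,0.2, 0,0,0,0,0,-3,0.2, 0,0,0,0,0,-3,0, 0,0,0,0,0,-2.6,0, 0,0,0,0,0,0,0, 0,0,0,0,0,0,-1, 0,0,0,0,0,0,-1, 0,0,0,0,0,0,-1, 0,0,0,0,0,0,-1, 0,0,0,0,0,0,-1, 0,0,0,0,0,0,-1, 0,0,0,0,0,0,-1]' 60; python3 w.py w2|head -2; python3 - <<'E'
# chord rows for turning about the axis, clockwise 4 deg each
import numpy as np
B=np.array([.5095,-.0244]); h=202.5; r=.0537
for k in range(13):
    a,b=np.radians([h-4*k,h-4*(k+1)]); print(k,(r*100*np.array([np.cos(b)-np.cos(a),np.sin(b)-np.sin(a)])).round(2))
E
```

```text
time_s: 2.62
eef_pos: [0.463, -0.0454, 0.2067]
tool_rot: [[0.924, 0.383, 0.005], [0.383, -0.924, -0.001], [0.004, 0.003, -1.0]]
contact_force: [-1.6, 1.2, 7.4]
grip_width: 0.008
grasp_force: 60.9
2.6167 [ 0.463  -0.0454  0.2067] [[0.924, 0.383, 0.005], [0.383, -0.924, -0.001], [0.004, 0.003, -1.0]] q6 0.9194366934162559
red [315 314  20  39 744] [324.5 333. ] [ 0.4626 -0.0454  0.15  ] depthpts med [ 0.4624 -0.0454  0.1495] zmax 0.1505
0 [-0.13  0.35]
1 [-0.11  0.36]
2 [-0.08  0.37]
3 [-0.06  0.37]
4 [-0.03  0.37]
5 [-0.    0.37]
6 [0.02 0.37]
7 [0.05 0.37]
8 [0.07 0.37]
9 [0.1  0.36]
10 [0.13 0.35]
11 [0.15 0.34]
12 [0.17 0.33]
```

View pics/w2.png

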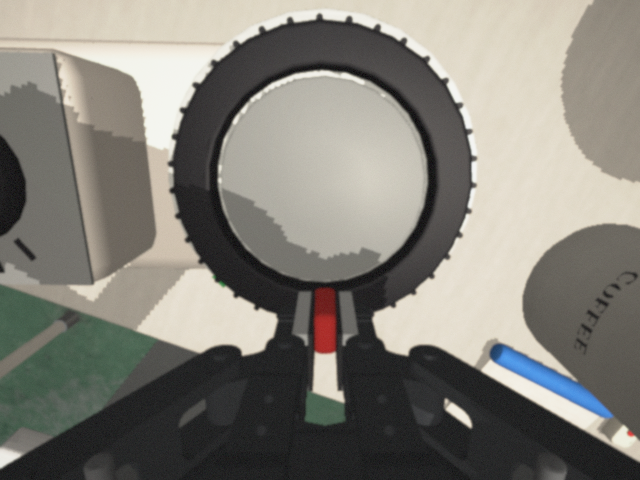

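The tab is pinched between the pads at (325,320). Now I'll turn it about the bowl axis.

```bash
python3 -m crank '[0,0,-4,-0.13,0.35,0,-1, 0,0,-4,-0.11,0.36,0,-1, 0,0,-4,-0.08,0.37,0,-1, 0,0,-4,-0.06,0.37,0,-1, 0,0,-4,-0.03,0.37,0,-1, 0,0,-4,0,0.37,0,-1, 0,0,-4,0.02,0.37,0,-1, 0,0,-4,0.05,0.37,0,-1, 0,0,-4,0.07,0.37,0,-1, 0,0,-4,0.1,0.36,0,-1, 0,0,-4,0.13,0.35,0,-1, 0,0,-3,0.11,0.26,0,-1, 0,0,0,0,0,0,-1, 0,0,0,0,0,0,-1, 0,0,0,0,0,0,-1]'; python3 w.py w3; python3 fit.py w3 2>&1 | tail -4
```

```text
time_s: 3.92
eef_pos: [0.4635, -0.0035, 0.2067]
tool_rot: [[0.91, -0.415, 0.004], [-0.415, -0.91, -0.004], [0.005, 0.002, -1.0]]
contact_force: [-3.7, -3.0, 7.1]
grip_width: 0.0084
grasp_force: 61.0
3.9167 [ 0.4635 -0.0035  0.2067] [[0.91, -0.415, 0.004], [-0.415, -0.91, -0.004], [0.005, 0.002, -1.0]] q6 1.8324028926059786
red [315 315  20  38 731] [324.6 333.4] [ 0.4629 -0.0027  0.15  ] depthpts med [ 0.4628 -0.0025  0.1494] zmax 0.1506
dark [   0    0   55  112 3151] [18.  37.4] [0.6101 0.0572 0.122 ] depthpts med [0.6615 0.1119 0.0212] zmax 0.0447
dark [    0    18   640   462 93079] [312.4 351.8] [0.4412 0.0136 0.122 ] depthpts med [ 0.476  -0.0072  0.1922] zmax 0.2236
                                                                                 ~~~~~^^^
    return umr_minimum(a, axis, None, out, keepdims, initial, where)
ValueError: zero-size array to reduction operation minimum which has no identity
```

```bash
python3 -m crank '[0,0,-2,0.09,0.16,0,-1, 0,0,-2,0.09,0.16,0,-1, 0,0,0,0,0,0,-1, 0,0,0,0,0,0,-1, 0,0,0,0,0,0,-1]'; python3 w.py w4|head -2; python3 -c "
from h import *
s=monitor.observe();print(s['torque'],np.degrees(np.arctan2(s['tool_rot'][1][1],s['tool_rot'][0][1])))"
```

```text
time_s: 4.38
eef_pos: [0.464, -0.0027, 0.2066]
tool_rot: [[0.88, -0.475, -0.001], [-0.475, -0.88, -0.011], [0.004, 0.011, -1.0]]
contact_force: [-11.6, -14.6, 11.7]
grip_width: 0.0084
grasp_force: 66.2
4.3833 [ 0.464  -0.0027  0.2066] [[0.88, -0.475, -0.001], [-0.475, -0.88, -0.011], [0.004, 0.011, -1.0]] q6 1.9071054636379983
red [315 315  20  38 704] [325.  333.1] [ 0.4632 -0.0024  0.15  ] depthpts med [ 0.463  -0.0022  0.1494] zmax 0.1505
[-2.24257614  1.86705337  0.82944421] -118.34923861815084
```

```bash
python3 -m crank '[0,0,0,0,0,0,1, 0,0,0,0,0,0,1, 0,0,0,0,0,0,1, 0,0,0,0,0,0,1, 0,0,0,0,0,3,1, 0,0,0,0,0,3,1, 0,0,0,0,0,3,1, 0,0,0,0,0,3,1]'; python3 -m crank '[0,0,6.4,-0.1,1,0,1, 0,0,6.4,-0.1,1,0,1, 0,0,6.4,-0.1,1,0,1, 0,0,6.4,-0.1,1,0,1, 0,0,6.4,-0.1,1,0,1, 0,0,6.4,-0.1,1,0,1, 0,0,6.4,-0.1,1,0,1, 0,0,6.4,-0.1,1,0,1, 0,0,6.4,-0.1,1,0,1, 0,0,6.4,-0.1,1,0,1, 0,0,6.4,-0.1,1,0,1, 0,0,6.4,-0.1,1,0,1, 0,0,6.4,-0.1,1,0,1, 0,0,0,0,0,0,1, 0,0,0,0,0,0,1]' ; python3 w.py w5; python3 - <<'E'
from h import *
im,d,K=cam("top"); b,g,r=[im[...,i].astype(int) for i in range(3)]
m=(r>150)&(g<80)&(b<80); m[:190]=0;m[310:]=0;m[:,:200]=0;m[:,300:]=0
v,u=np.nonzero(m)
if len(u): p=plane(K,u.mean(),v.mean(),.148); q=p[:2]-[.509,-.0244]; print("tab top",p,np.degrees(np.arctan2(q[1],q[0])))
E
python3 fit.py w5
```

```text
time_s: 5.1
eef_pos: [0.4637, 0.0011, 0.3242]
tool_rot: [[0.879, -0.477, -0.0], [-0.477, -0.879, 0.0], [-0.0, -0.0, -1.0]]
contact_force: [-0.3, -0.0, -0.1]
grip_width: 0.085
grasp_force: 0.0
time_s: 6.35
eef_pos: [0.4508, 0.1311, 0.3229]
tool_rot: [[0.579, 0.815, -0.0], [0.815, -0.579, -0.0], [-0.0, 0.0, -1.0]]
contact_force: [0.5, -0.1, 1.0]
grip_width: 0.0856
grasp_force: 0.0
6.35 [0.4508 0.1311 0.3229] [[0.579, 0.815, -0.0], [0.815, -0.579, -0.0], [-0.0, 0.0, -1.0]] q6 0.7421389597442116
red [621 352  19  39 442] [632.1 374.1] [ 0.5843 -0.0928  0.15  ] depthpts med [ 0.6314 -0.2491  0.0141] zmax 0.0601
red [424 364  17  12 157] [431.9 369.9] [4.595e-01 2.000e-04 1.500e-01] depthpts med [0.459  0.0005 0.1494] zmax 0.1507
green [272 245  15  11 108] [278.9 250. ] [0.4102 0.1382 0.109 ] depthpts med [0.4105 0.1382 0.1093] zmax 0.1104
dark [  406     0   234   174 22441] [554.3  59.4] [0.646  0.1408 0.122 ] depthpts med [0.5877 0.165  0.2164] zmax 0.2931
dark [ 288  194   76   78 3797] [323.  230.5] [0.451  0.1337 0.122 ] depthpts med [0.4521 0.1357 0.1178] zmax 0.1448
dark [    0   231   640   249 77029] [318.4 401.5] [0.3567 0.0081 0.122 ] depthpts med [0.4489 0.128  0.318 ] zmax 0.3414
tab top [ 0.461361   -0.00238756  0.148     ] 155.19986722743562
collar 0 [0. 0.] diam 0.0
skirt 2489 [0.4509 0.13  ] diam 0.0592
bar ((0.4531514048576355, 0.13391701877117157), (0.03505874052643776, 0.012602993287146091), 55.10700225830078) 55.107033
  return _methods._mean(a, axis=axis, dtype=dtype,
  ret = um.true_divide(
Traceback (most recent call last):
  File "fit.py", line 17, in <module>
    t=P[(rr>130)&(g<80)&(b<80)&(P[...,2]>.145)&near((.461,-.045),.03)][:,:2]; t=(t.min(0)+t.max(0))/2,t.mean(0)
                                                                                 ~~~~~^^^
ValueError: zero-size array to reduction operation minimum which has no identity
```

View pics/w5.png

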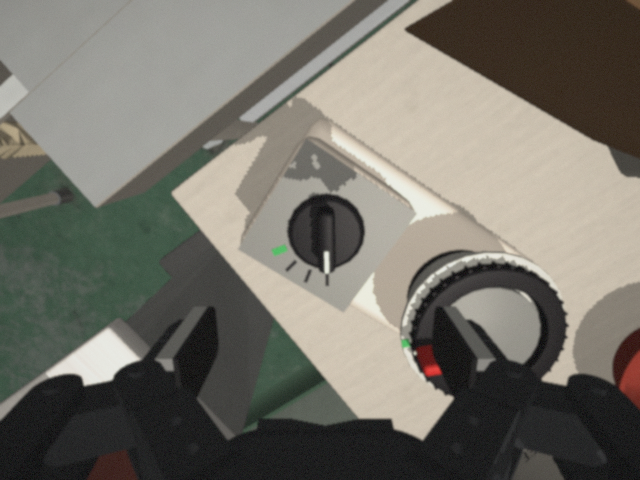

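The tab sits at the green mark, with collar heading 155°. The dial is at (325,230) with its bar aligned to the fingers. I'll check neighbouring heights before descending.

```bash
python3 - <<'E'
import numpy as np
t=np.load("pics/top0.npz"); from h import *
d=t["d"]; c=optics.get_calibration("top"); R=np.array(c["R"]).T;o=-R@np.array(c["t"]);f=557.18
v,u=np.mgrid[:480,:640]; P=np.stack([(u-c["cx"])/f*d,(v-c["cy"])/f*d,d],-1)@R.T+o
for y in np.arange(.17,.32,.02):
    print(round(y,2),[round(float(np.percentile(P[...,2][(abs(P[...,1]-y)<.01)&(abs(P[...,0]-x)<.02)&(d>0)],98)),3) for x in (.32,.36,.4,.44,.48,.52,.56)])
E
```

```text
0.17 [0.004, 0.006, 0.112, 0.115, 0.114, 0.039, 0.308]
0.19 [0.005, 0.006, 0.006, 0.114, 0.114, 0.035, 0.308]
0.21 [0.005, 0.006, 0.006, 0.005, 0.031, 0.006, 0.007]
0.23 [0.006, 0.006, 0.005, 0.005, 0.006, 0.007, 0.006]
0.25 [0.091, 0.091, 0.091, 0.092, 0.092, 0.092, 0.092]
0.27 [0.093, 0.092, 0.093, 0.093, 0.093, 0.094, 0.093]
0.29 [0.092, 0.093, 0.093, 0.093, 0.092, 0.093, 0.093]
0.31 [0.092, 0.093, 0.093, 0.093, 0.092, 0.093, 0.093]
```

```bash
python3 -m crank '[0,0,0.5,0,-0.18,-3,0.2, 0,0,0,0,0,-3,0.2, 0,0,0,0,0,-3,0.1, 0,0,0,0,0,-2.6,0.1, 0,0,0,0,0,-1,0.1, 0,0,0,0,0,0,-1, 0,0,0,0,0,0,-1, 0,0,0,0,0,0,-1, 0,0,0,0,0,0,-1, 0,0,0,0,0,0,-1, 0,0,0,0,0,0,-1]' 90; python3 w.py w6|head -1
```

```text
time_s: 7.37
eef_pos: [0.4511, 0.1296, 0.1991]
tool_rot: [[0.571, 0.821, 0.0], [0.821, -0.571, 0.002], [0.002, -0.0, -1.0]]
contact_force: [-4.8, 1.8, 0.9]
grip_width: 0.0107
grasp_force: 89.3
7.3667 [0.4511 0.1296 0.1991] [[0.571, 0.821, 0.0], [0.821, -0.571, 0.002], [0.002, -0.0, -1.0]] q6 0.7273604252254039
```

View pics/w6.png

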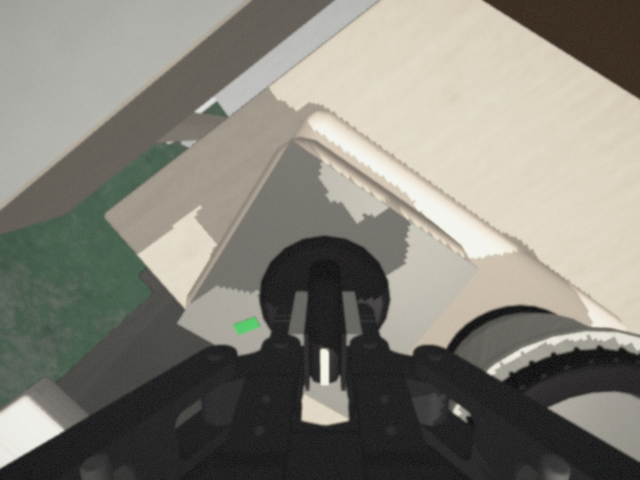

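The bar is pinched at (325,330). Turning 66° first, then checking.

```bash
python3 -m crank '[0,0,-5,0,0,0,-1, 0,0,-5,0,0,0,-1, 0,0,-5,0,0,0,-1, 0,0,-5,0,0,0,-1, 0,0,-5,0,0,0,-1, 0,0,-5,0,0,0,-1, 0,0,-5,0,0,0,-1, 0,0,-5,0,0,0,-1, 0,0,-5,0,0,0,-1, 0,0,-5,0,0,0,-1, 0,0,-5,0,0,0,-1, 0,0,-5,0,0,0,-1, 0,0,-5,0,0,0,-1, 0,0,-2,0,0,0,-1, 0,0,0,0,0,0,-1, 0,0,0,0,0,0,-1, 0,0,0,0,0,0,-1]'; python3 w.py w7|head -1;python3 -c "
from h import *
s=monitor.observe();print(s['torque'],np.degrees(np.arctan2(s['tool_rot'][1][1],s['tool_rot'][0][1])))"
```

```text
time_s: 8.83
eef_pos: [0.4514, 0.1285, 0.1991]
tool_rot: [[0.979, -0.203, 0.001], [-0.203, -0.979, -0.002], [0.002, 0.002, -1.0]]
contact_force: [-3.8, -4.0, 4.9]
grip_width: 0.011
grasp_force: 89.6
8.8333 [0.4514 0.1285 0.1991] [[0.979, -0.203, 0.001], [-0.203, -0.979, -0.002], [0.002, 0.002, -1.0]] q6 1.895294458393367
[-0.78895985  0.86703687  0.17703715] -101.71929751202485
```

View pics/w7.png

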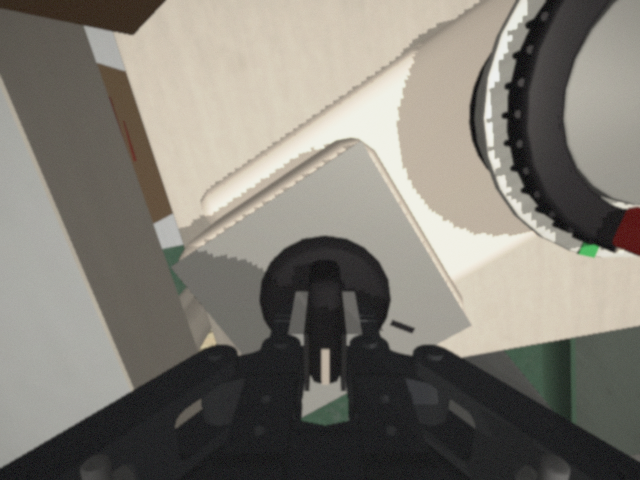

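```bash
python3 -m crank '[0,0,-1.2,0,0,0,-1, 0,0,0,0,0,0,-1, 0,0,0,0,0,0,-1, 0,0,0,0,0,0,-1, 0,0,0,0,0,0,-1]'; python3 - <<'E'
from h import *
s=monitor.observe();print(np.degrees(np.arctan2(s['tool_rot'][1][1],s['tool_rot'][0][1])))
im,d,K=cam("wrist"); b,g,r=[im[...,i].astype(int) for i in range(3)]
# white pointer line on bar top, z=.145
m=(im.min(2)>130); m[:340]=0;m[390:]=0;m[:,:316]=0;m[:,334:]=0
v,u=np.nonzero(m); print(len(u),u.min(),u.max(),v.min(),v.max())
rows=[(plane(K,u[v==k].mean(),k,.145)) for k in range(350,382) if (v==k).any()]
q=np.array(rows)[:,:2]; e=q[-1]-q[0]; print(q[0],q[-1],"pointer heading",np.degrees(np.arctan2(e[1],e[0]))%360, "mean from axis",np.degrees(np.arctan2(*(q.mean(0)-[.4508,.1292])[::-1]))%360)
im,d,K=cam("top"); b,g,r=[im[...,i].astype(int) for i in range(3)]
m=(r>140)&(g<80)&(b<80); m[:190]=0;m[310:]=0;m[:,:225]=0;m[:,290:]=0
v,u=np.nonzero(m)
if len(u): p=plane(K,u.mean(),v.mean(),.148); w=p[:2]-[.509,-.0244]; print("tab",len(u),p,np.degrees(np.arctan2(w[1],w[0])))
E
```

```text
time_s: 9.3
eef_pos: [0.4514, 0.1285, 0.1991]
tool_rot: [[0.975, -0.224, 0.001], [-0.224, -0.975, -0.002], [0.002, 0.002, -1.0]]
contact_force: [-3.8, -5.3, 4.2]
grip_width: 0.0109
grasp_force: 89.7
-102.91708735366402
346 316 333 350 389
[0.4449525  0.13028254] [0.43117083 0.13342491] pointer heading 167.15548878751528 mean from axis 168.23748779768655
tab 42 [ 0.4613312  -0.00274784  0.148     ] 155.57146536192926
```

```bash
python3 -c "
from cell import job; print(job.close_job())"
```

```text
the job is handed in; nothing more can be done
None
```

The job is handed in at about 9.4 s: the collar is turned home to its green lock mark, and the gripper is holding the dial at the third, green mark. In the last camera check both lined up with their marks to within about half a degree; the hand-in gave no verdict back.

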